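# Check the chopper bowl and hold its lid at pulse

## Robot

A 6-joint arm with a two-finger parallel gripper is mounted at the origin on the work surface. World frame = base frame: x ahead of the robot, y to its left, z up, the work surface at z = 0. Lengths are in m, angles in rad, forces in N, time in s.
With the tool pointing down it reaches from about 0.375 to 0.9 m from the base axis. Payload 3.1 kg.
Tool frame: the origin (TCP) lies at the centre of the arm's flange, where the gripper is bolted on; the fingertips stand robot.tip_extent ahead of it and the grasp point (between the pads) lies 164 mm ahead of it (robot.tip_extent is the distance from the TCP to the fingertips, in m); z points along the fingers, y is the line along which they close (so a half turn about z gives the same grasp; the last joint's range is limited). The gripper opens to 87 mm and grips with 3 to 60 N. Pads are 19 mm wide; open, the fingers measure 117 mm over their backs; the gripper's body (75 mm by 190 mm) begins 51 mm behind the grasp point.
Start: joints at [-1.446, 0.527, 1.433, -0, 1.181, -0.178], TCP at [0.186, -0.597, 0.405] pointing down, gripper open.
Joint ranges: [-3.08, 3.08], [-0.75, 2.2], [0.22, 2.44], [-1.43, 4.57], [0, 2.65], [-2.85, 2.85]. Speed limits (rad/s): [2.79, 2.79, 3.14, 3.14, 3.14, 3.14].

## Interface

Orientations are given as a unit quaternion [x, y, z, w].
In Python, from rig import get_obs, camera, hand_in, cut_out, robot gives the robot as it stands.
- The arm moves only by the tool step_arm, never from a script. Its argument "rows" is a list of rows, each a list of 6 numbers: the shift along the world's x, y, z in m, then the turn, a rotation vector about the world's x, y, z in degrees. A call has 1 to 12 rows; each row shifts and turns the commanded pose from where the row before left it; what a row does not reach is not made up. A row lasts 1/8 s, in which the tool goes at most 62.5 mm and 10.7 degrees, less where a joint would pass 70% of its speed; a pose out of reach is approached as far as the arm can. A call is refused whole if a number of a shift passes 0.0625 or a number of a turn 10.7, either way. A call with a gripper value outside its range is refused whole. "jaw" is the finger opening in m, from 0 to 0.087, set as the call begins (left out, the last holds). The fingers move at their own pace and stop on an object; "squeeze" is the grip in N (left out, the last holds). Time passes only in rows, so rows that do not move let the fingers close. It gives the time, the measured TCP pose, the force, the opening and the grip force at its end, in the units of the state.
- get_obs(): the state, without advancing time (a new reading comes with each control period).
- camera(name): name is "scene" or "top" or "wrist"; returns a dict with "pixels" (384x512x3 uint8, blue, green, red), "depth" (384x512 float32, m along the optical axis (not along the pixel's ray), 0 where there is no reading), "fov_y" (degrees; the focal length in pixels is half the picture's height over the tangent of half this angle, whatever the lens; pixels are square), "cx", "cy" (the principal point, pixels), "extrinsics" (4x4, takes a point from camera to world coordinates); the wrist camera has in their place "mount" (4x4, takes a point from camera to tool coordinates, whose origin is the TCP and whose axes are the flange's). Camera axes: x right, y up, looking along -z (the intrinsics and any distortion apply to the point x, -y, -z); pixel columns grow to the right and rows downward; lengths in m; the calibration is good to about 2 mm. The wrist camera is an equidistant fisheye: a pixel r from the principal point sees the ray r / f radians off the axis. A picture is of the moment at which its call begins: read the wrist's pose just before it.
- hand_in(): hands the job in; it is judged then, once.
Trained networks look in the newest picture that a camera, given by its name, has taken for a name from the list of things; names that differ only in an ending like _2 or _b are one class to them, and where a whole thing is asked for, a point or a joint stands for the part that bears it (a point fixed in the world has none). Each returns a list of dicts, best first, with "confidence" (0 to 1); they miss things now and then, are a little off and sometimes report something else, mostly with a low value. They report only what shows in the picture. A call takes as long as a camera call. They do not tell look-alikes from the thing itself.
- cut_out(label, camera): "region" (384x512 bool, what is visible of it) and "extent" ([centre column, centre row, width, height] in pixels, round what is visible of it).
The state is a dict: "time": time; "q": joint angles; "joint_velocities": joint speeds; "joint_torque": joint torques, N m; "position": TCP position; "tool_rot": TCP orientation; "ft_force": force on the tool from outside, world axes, zero at the start; "moment": the same for the moment, N m; "grip_width": finger opening in m; "grip_force": force on a finger pad.
Only numpy, scipy, OpenCV 4.12 (cv2) and the standard library are available. Lean on these libraries where they do the work, as an engineer would, in place of code of your own. Each camera call takes 0.05 s, during which the arm holds its last target. There are 200 camera calls.

## Task

Take the spoon from its stand, dip most of its bowl below the rim of the open mini chopper to feel that the blade is clear, then stand it back in its stand and let go. Next fit the bayonet lid (bar grip, two lugs) fully home in the chopper and twist it clockwise, seen from above, half way to the lock, never on to the lock, leaving the other things on the table where they are. A spring turns the lid back, so finish while still gripping it, holding it steady half way.

Things in the scene. Friction and masses are not known exactly. Their poses are not given: they have to be found in the camera images.
- chopper: Mini chopper base, fixed to the table: round white plastic pot, 92 mm across (104 at the foot), 80 mm high, with an 8 mm thick steel collar at the top. Origin: centre of its underside; z up; its two bayonet notches lie on +x and -x. Bowl floor 20 mm, blade up to 32 mm above the table. Half-turn symmetric.
- mouth (a point): Centre of the chopper's mouth at rim height, 80 mm above the table; axes as the chopper's. The round mouth is 59 mm across; the two notches (on +x and -x) are 20 mm wide and reach out to 39 mm from the axis. Under the collar sits the sprung pulse ring with matching gaps.
- half_rib (a point): Top of the narrow rib (4 mm) on the outside of the chopper's rim, 49 mm from its axis, that marks half way for the lid's bar. It lies 0.71 rad clockwise from the broad rib (12 mm) at the notch (start); a pair of thin ribs 1.42 rad clockwise marks the lock. Same ribs on the other side; this one belongs to the +x notch.
- pulse_ring (a joint): Angle of the ring in the chopper that the lid's lugs turn: 0 at rest (gaps under the notches), growing clockwise seen from above to a stop at 1.3 rad, the lock. A spring turns it back (0.03 N m at rest, 0.08 half way). The lugs have about 0.12 rad of play each way in the gaps before the ring follows, so half way reads about 0.6.
- lid: White bayonet lid, about 90 g, 83 mm across, 52 mm high, standing upright on its plug. Origin: centre of the plug's underside; z up, x along bar grip and lugs. Plug 54 mm across, 18 mm high, tapered foot; flange from 18 to 24 mm up. Fully home, the flange lies on the chopper's rim and the origin is 62 mm above the chopper's origin. Either half turn fits.
- lid_lug (a point): Outer end of one of the lid's two lugs, 35 mm from its axis along +x, 5 mm above the lid's origin. Lugs (on +x and -x) are 12 mm wide and 6 mm high. With the lid home they are 2 mm clear below the collar and turn under it.
- lid_grip (a point): Middle of the lid's bar grip, 38 mm above the lid's origin, on its axis. The bar is 70 mm long (lid x), 16 mm wide (lid y), from 24 to 52 mm above the lid's origin.
- spoon: Steel spoon, about 45 g, 140 mm long, standing in the stand bowl down. Origin: tip of the bowl (lowest point); z along the handle, up as it stands; x across the bowl. Bowl 28 mm wide (x), 8 mm thick (y), 40 mm long; thin shank; grip end 15 mm wide (x), 9 mm thick (y), 85 to 140 mm from the tip. In the stand its tip is 10 mm and its top 150 mm above the table.
- spoon_top (a point): Top end of the spoon's handle, 140 mm from its tip.
- stand: Cutlery stand, fixed to the table: grey plastic block 70 mm (x) by 55 mm (y) by 50 mm high. Origin: centre of its underside. In its top a slot 37 mm (x) by 18 mm (y), 40 mm deep (its floor is 10 mm above the table), holds the spoon's bowl, so the spoon may lean a few degrees.
- storage_cap: Plain white storage cap (bystander, not the lid): same 83 mm diameter, 36 mm high, round knob 26 mm across, no lugs. It and the lid may have swapped places. Origin: centre of its underside.
- shaker: Bystander: white ceramic salt shaker, 42 mm across, 70 mm high. Origin: centre of its underside.
- bottle: Bystander: small glass bottle with a screw cap, 52 mm across, 140 mm high. Origin: centre of its underside.
- plate_low: Bystander: lower of two stacked melamine plates, 170 mm across. Origin: centre of its underside.
- plate_top: Bystander: upper of the two stacked melamine plates, 170 mm across. Origin: centre of its underside.
- mug: Bystander: white mug, 76 mm across, 85 mm high. Origin: centre of its underside.
- fork: Bystander: steel fork, 140 mm long, lying flat along its x axis. Origin: middle of its length, on the table.
Things that resemble listed ones, but are neither listed nor needed, are in the scene too. What is shaped like the stand but purple is not meant.

How it is judged:
On the way, in this order (a step that is already met when the one before it is completed fails the run):
1. the spoon, held by the fingers, is dipped into the chopper's mouth, its tip at least 20 mm below the rim (z of spoon in the frame of mouth below -0.02 m and horizontal distance between spoon and mouth below 0.028 m and contact force between the fingers and spoon above 0.5 N), for 0.1 s.
2. the spoon stands in its stand again, let go (z of spoon in the frame of stand below 0.016 m and horizontal distance between spoon and stand below 0.012 m and angle between spoon's own z axis and vertical below 0.25 rad and contact force between the fingers and spoon below 0.1 N), for 0.1 s.
3. the lid is fully home in the mouth (z of lid in the frame of chopper between 0.058 and 0.065 m and horizontal distance between lid and chopper below 0.005 m and angle between lid's own z axis and vertical below 0.08 rad), for 0.1 s.
At the end, for the whole second after the job is handed in: Lid home in the mouth (within 3 mm of fully down, 5 mm of centre, upright to 0.08 rad), pulse ring held still half way (0.40 to 0.80 rad) with the fingers gripping the lid, and the spoon let go in its stand (tip within 6 mm of the slot floor and 12 mm of its centre, lean under 0.25 rad) (all of step 2 and all of step 3 and value of joint pulse_ring between 0.4 and 0.8 rad and velocity of joint pulse_ring between -0.15 and 0.15 rad/s and contact force between the fingers and lid above 1 N); the arm keeps its last pose, push and grip.
It fails at once if the lid is twisted on to the lock (pulse ring past 1.05 rad) (value of joint pulse_ring above 1.05 rad).
It fails at once if a bystander (shaker, bottle, plates, mug, storage cap, fork) is moved more than 40 mm (distance of any of shaker, bottle, plate_top, plate_low, mug, storage_cap, fork from where it was at the start of the episode above 0.04 m).
It also fails if it takes over 67 s, if anything falls off the work surface, if the arm or the gripper's body presses on something with over 40 N, if the wrist force passes 120 N, or if a joint passes its speed limit or range.

## Working session

There is one attempt and no reset: what is moved stays moved. The work goes in short steps, Python scripts to look and compute and a tool call to move; the robot and the scene stay as the last step left them, time stands still between calls to the robot, and variables do not carry over. Pictures are saved under pics/ and viewed, at most 10 in all, crops included, and the job is handed in when it is done.

Besides the shell and the picture viewer there is one more tool, called after "Call:" as name([rows], argument=value, ...), one row to a line, values as JSON. step_arm: Moves the arm, as the interface text tells. Its arguments: {"type":"object","properties":{"rows":{"type":"array"},"jaw":{"type":"number"},"squeeze":{"type":"number"}},"required":["rows"]}

```bash
ls; mkdir -p pics
cat > h.py <<'E'
import numpy as np, cv2
from rig import get_obs, camera, hand_in, cut_out, robot
from scipy.spatial.transform import Rotation as R
def cloud(c, obs=None):
    d=c["depth"]; h,w=d.shape
    f=h/2/np.tan(np.radians(c["fov_y"])/2)
    v,u=np.mgrid[:h,:w]; x=(u-c["cx"])/f; y=(v-c["cy"])/f
    if "mount" in c:
        r=np.hypot(x,y); s=np.where(r>1e-6,np.tan(np.minimum(r,1.5))/np.maximum(r,1e-6),1); x=x*s;y=y*s
        T=np.eye(4);T[:3,:3]=R.from_quat(obs["tool_rot"]).as_matrix();T[:3,3]=obs["position"]; E=T@c["mount"]
    else: E=np.array(c["extrinsics"])
    P=np.stack([x*d,-y*d,-d],-1)@E[:3,:3].T+E[:3,3]
    P[d<=0]=np.nan
    return P
E
python3 - <<'E'
from h import *
print(robot, get_obs())
a={}
for n in("scene","top"):
    c=camera(n);cv2.imwrite(f"pics/{n}0.png",c["pixels"]);P=cloud(c)
    a[n]=c["pixels"]
    np.savez(f"{n}0.npz",P=P,px=c["pixels"])
    print(n,c["fov_y"],c["cx"],c["cy"],np.round(c["extrinsics"],3).tolist())
    for l in("chopper","lid","spoon","stand","storage_cap","shaker","bottle","plate_top","mug","fork","half_rib"):
        for r in cut_out(l,n):
            p=P[r["region"]]; p=p[~np.isnan(p[:,0])]
            print(l,round(r["confidence"],2),np.round(r["extent"]),np.round(np.median(p,0),3) if len(p) else None, np.round(np.percentile(p[:,2],98),3) if len(p) else None)
E
```

```text
pics
<Robot object at 0x7fc8b495be00> {'time': 0.0, 'q': array([-1.44652094e+00,  5.28444394e-01,  1.43389295e+00, -3.52148991e-06,
        1.18138381e+00, -1.78497634e-01]), 'joint_velocities': array([-0.00020673,  0.00143891, -0.00196408,  0.00081511, -0.00130048,
        0.00022095]), 'joint_torque': array([-4.21809646e-04, -4.40043819e+01, -1.76594514e+01,  6.32961025e-02,
        5.82491979e-02, -1.68485476e-04]), 'position': array([ 0.18634119, -0.59621668,  0.40378757]), 'tool_rot': array([ 9.88562269e-01,  1.50809506e-01,  2.72217762e-05, -1.06389964e-03]), 'ft_force': array([0.42874222, 0.26938692, 0.10382605]), 'moment': array([-0.03692592, -0.00527384, -0.02038223]), 'grip_force': 0.0, 'grip_width': 0.08682191126683823}
scene 57.26694908379303 257.4281821830812 192.1056833751579 [[0.405, -0.506, 0.761, 1.304], [0.914, 0.208, -0.348, -0.279], [0.018, 0.837, 0.547, 0.625], [0.0, 0.0, 0.0, 1.0]]
chopper 0.72 [242. 206.  35.  48.] [0.562 0.019 0.05 ] 0.079
lid 0.96 [219. 257.  33.  32.] [ 0.7   -0.109  0.023] 0.051
spoon 0.56 [324. 175.   9.  33.] [0.558 0.275 0.105] 0.14
[... 881 characters left out ...]
0.532 0.029 0.064] 0.085
chopper 0.26 [272. 116.  14.  32.] [ 0.799 -0.014  0.094] 0.144
lid 0.6 [300. 162.  25.  25.] [ 0.689 -0.098  0.026] 0.056
spoon 0.66 [168. 203.  14.  12.] [0.553 0.275 0.071] 0.154
stand 0.95 [172. 203.  23.  30.] [0.552 0.274 0.05 ] 0.056
stand 0.83 [125. 208.  25.  28.] [0.54  0.413 0.049] 0.055
storage_cap 0.71 [343. 213.  25.  29.] [ 0.522 -0.222  0.02 ] 0.039
shaker 0.69 [310. 259.  16.  13.] [ 0.397 -0.114  0.067] 0.074
bottle 0.85 [271. 114.  17.  27.] [ 0.8   -0.015  0.095] 0.144
plate_top 0.78 [211. 138.  56.  56.] [0.757 0.164 0.021] 0.031
mug 0.93 [139. 152.  46.  32.] [0.707 0.366 0.038] 0.088
half_rib 0.62 [258. 211.  32.  36.] [0.532 0.029 0.06 ] 0.085
```

Run:
```python
import cv2,numpy as np
a=cv2.imread("pics/scene0.png")[130:310,120:410]; b=cv2.imread("pics/top0.png")[90:280,90:370]
a=cv2.resize(a,(483,300),interpolation=3); a=cv2.resize(cv2.imread("pics/scene0.png")[130:310,120:410],None,fx=2.7,fy=2.7,interpolation=cv2.INTER_CUBIC)
b=cv2.resize(b,None,fx=2.8,fy=2.8,interpolation=cv2.INTER_CUBIC)
cv2.imwrite("pics/a.png",a);cv2.imwrite("pics/b.png",b)
```

```text
(no output)
```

View pics/a.png

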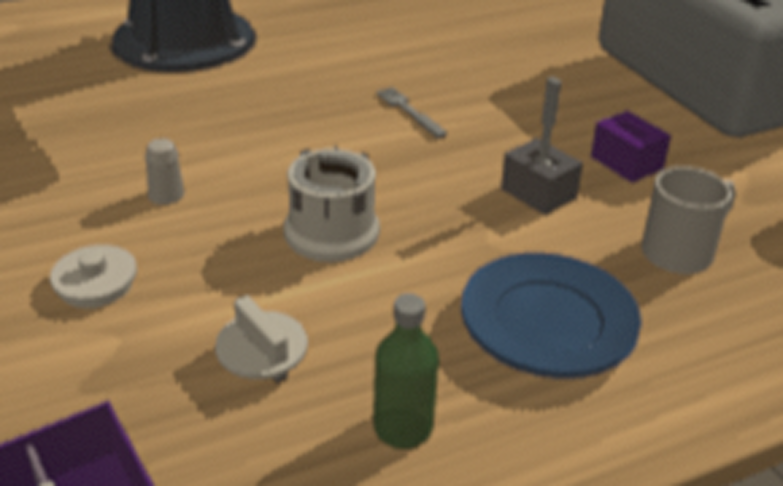

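View pics/b.png

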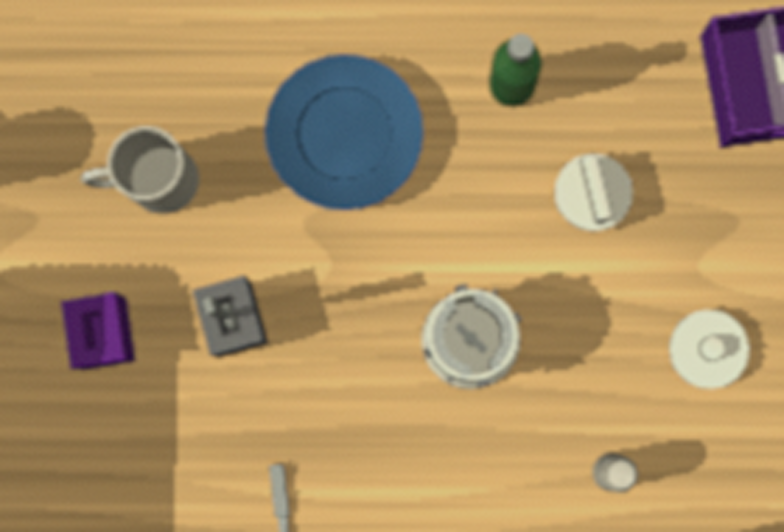

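Run:
```python
from h import *
print(robot.tip_extent)
c=camera("wrist");print(c["fov_y"],c["cx"],c["cy"],np.round(c["mount"],3).tolist())
t=np.load("top0.npz");P=t["P"];px=t["px"].astype(int)
# table z offset, stand rect, lid bar rect
print("table",np.nanmedian(P[150:300,100:400,2]))
def rect(c,r,z0,z1):
    m=(np.hypot(P[...,0]-c[0],P[...,1]-c[1])<r)&(P[...,2]>z0)&(P[...,2]<z1)
    q=P[m][:,:2].astype(np.float32)*1000; print(len(q),cv2.minAreaRect(q),q.mean(0))
rect((.55,.274),.06,.045,.06)
rect((.689,-.098),.055,.048,.07)
rect((.532,.029),.07,.075,.095)
m=cut_out("toaster","top") if 0 else None
big=(P[...,2]>.12); print(np.round(np.nanpercentile(P[big],[2,50,98],axis=0),2))
```

```text
0.1822
65.70646984690485 250.2701251100971 187.2953540919778 [[-0.0, 0.962, 0.274, 0.074], [1.0, 0.0, -0.001, -0.0], [-0.001, 0.274, -0.962, 0.02], [0.0, 0.0, 0.0, 1.0]]
table 0.0016658309285035866
389 ((554.9429321289062, 278.4173278808594), (70.21102905273438, 55.43505096435547), 16.42869758605957) [553.92    276.73843]
127 ((689.9088745117188, -101.76104736328125), (68.90369415283203, 16.794763565063477), 12.79859447479248) [ 689.5722   -101.758286]
481 ((532.4432373046875, 28.850719451904297), (91.3095474243164, 96.72602844238281), 44.43342971801758) [533.31744   28.114254]
[[ 0.18 -0.24  0.14]
 [ 0.29 -0.01  0.43]
 [ 0.55  0.67  0.76]]
```

Call:
step_arm([
  [0.033,0.0495,0,0,0,0],
  [0.033,0.0495,0,0,0,0],
  [0.033,0.0495,0,0,0,0],
  [0.033,0.0495,0,0,0,0],
  [0.033,0.0495,0,0,0,0],
  [0.033,0.0495,0,0,0,0],
  [0.033,0.0495,0,0,0,0],
  [0.033,0.0495,0,0,0,0],
], jaw=0.06)

```text
time: 2.25
position: [0.4513, -0.1989, 0.4051]
tool_rot: [0.989, 0.151, 0.0, 0.0]
ft_force: [0.2, -0.2, -0.3]
grip_width: 0.0601
grip_force: 0.0
```

Call:
step_arm([
  [0.02,0.0575,0,0,0,0],
  [0.02,0.0575,0,0,0,0],
  [0.02,0.0575,0,0,0,0],
  [0.02,0.0575,0,0,0,0],
  [0,0,0,0,0,0],
  [0,0,0,0,0,0],
])

```text
time: 3.0
position: [0.5302, 0.0295, 0.4047]
tool_rot: [0.988, 0.151, -0.0, 0.0]
ft_force: [0.0, 0.7, -0.5]
grip_width: 0.0601
grip_force: 0.0
```

```bash
cat >> h.py <<'E'
def snap(name):
    o=get_obs(); c=camera("wrist"); P=cloud(c,o)
    np.savez(name+".npz",P=P,px=c["pixels"]); cv2.imwrite(f"pics/{name}.png",c["pixels"]); return o,c,P
def ortho(P,px,ctr,half,zmin=-1,zmax=9,s=2000):
    """top-down map of points around ctr, s px/m; up=+x, left=+y"""
    n=int(2*half*s); im=np.zeros((n,n,3),np.uint8)
    m=(P[...,2]>zmin)&(P[...,2]<zmax); q=P[m]; col=px[m]
    r=((ctr[0]+half-q[:,0])*s).astype(int); k=((ctr[1]+half-q[:,1])*s).astype(int)
    ok=(r>=0)&(r<n)&(k>=0)&(k<n); o=np.argsort(q[ok,2]); im[r[ok][o],k[ok][o]]=col[ok][o]; return cv2.dilate(im,np.ones((2,2)))
def circ(pts):
    A=np.c_[2*pts,np.ones(len(pts))]; s=np.linalg.lstsq(A,(pts**2).sum(1),rcond=None)[0]; return s[:2],np.sqrt(s[2]+s[0]**2+s[1]**2)
E
python3 - <<'E'
from h import *
o,c,P=snap("chop"); print(o["position"])
m=(np.hypot(P[...,0]-.533,P[...,1]-.029)<.07)&(P[...,2]>.07)&(P[...,2]<.095)
q=P[m]; print(len(q),"rim z",np.median(q[:,2]),"table",np.nanmedian(P[(P[...,2]<.01)][:,2]))
# outer hull circle of collar
q2=q[:,:2].astype(np.float32); 
for it in range(4):
    ctr=circ(q2)[0] if it==0 else ctr
    d=q2-ctr; a=np.degrees(np.arctan2(d[:,1],d[:,0])); r=np.hypot(*d.T)
    b=((a+180)//4).astype(int); inn=np.array([d[b==i][np.argmin(r[b==i])] for i in range(90) if (b==i).any()])
    ri=np.hypot(*inn.T); k=(ri>.026)&(ri<.033); cc,rr=circ(inn[k]); print(ctr,cc,rr); ctr=ctr+cc
d=q2-ctr; a=np.degrees(np.arctan2(d[:,1],d[:,0])); r=np.hypot(*d.T)
for i in range(-180,180,6):
    s=(a>=i)&(a<i+6); print(i,np.round(r[s].min()*1000,1) if s.any() else None,np.round(r[s].max()*1000,1) if s.any() else None,end=' | ')
im=c["pixels"]; im=cv2.resize(im[80:300,140:380],None,fx=2.5,fy=2.5,interpolation=cv2.INTER_CUBIC); cv2.imwrite("pics/chopc.png",im)
E
```

```text
[0.53023758 0.02951821 0.40467889]
3378 rim z 0.07969416371114005 table -0.0001962645645921246
[0.53265786 0.02688536] [-0.00034315 -0.00037219] 0.02984327975470138
[0.5323147  0.02651317] [-3.59080430e-05 -6.82983161e-07] 0.02983655880651985
[0.5322788  0.02651249] [-7.11594387e-18  3.79470760e-19] 0.029836558806519854
[0.5322788  0.02651249] [-7.11594387e-18  3.79470760e-19] 0.029836558806519854
-180 39.3 46.0 | -174 39.5 52.1 | -168 39.7 52.2 | -162 39.2 52.5 | -156 35.6 45.9 | -150 29.9 45.3 | -144 30.0 46.1 | -138 29.9 45.7 | -132 29.5 45.5 | -126 29.7 45.5 | -120 29.6 46.1 | -114 29.6 45.7 | -108 29.8 46.4 | -102 29.8 45.7 | -96 29.7 44.9 | -90 29.7 45.1 | -84 29.7 44.6 | -78 29.7 51.0 | -72 29.6 50.9 | -66 29.7 51.1 | -60 29.7 44.8 | -54 29.7 45.1 | -48 29.8 44.9 | -42 30.1 45.2 | -36 29.7 45.2 | -30 29.6 51.0 | -24 29.7 45.4 | -18 30.0 45.7 | -12 29.7 46.0 | -6 30.8 46.1 | 0 40.1 46.2 | 6 39.4 51.3 | 12 40.0 51.1 | 18 40.1 51.2 | 24 35.8 46.1 | 30 30.1 45.9 | 36 30.3 46.1 | 42 29.5 46.0 | 48 29.8 46.1 | 54 29.4 45.7 | 60 30.1 46.2 | 66 29.4 45.8 | 72 29.8 45.7 | 78 29.5 45.9 | 84 29.6 46.0 | 90 29.5 46.0 | 96 29.5 45.3 | 102 29.8 51.6 | 108 29.6 51.8 | 114 29.5 51.8 | 120 29.6 45.5 | 126 29.7 45.9 | 132 29.7 45.5 | 138 29.7 46.3 | 144 29.8 45.7 | 150 29.8 52.0 | 156 29.9 46.0 | 162 30.7 46.0 | 168 29.9 45.5 | 174 31.4 45.6 |
```

View pics/chopc.png

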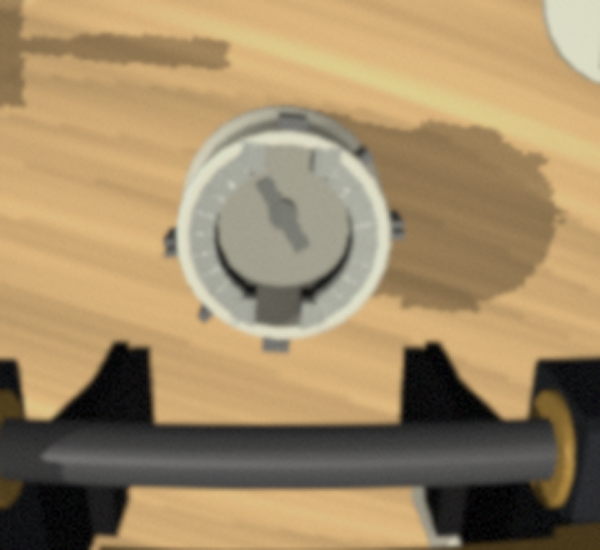

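Call:
step_arm([
  [0.006,0.0615,0,0,0,0],
  [0.006,0.0615,0,0,0,0],
  [0.006,0.0615,0,0,0,0],
  [0.006,0.0615,0,0,0,0],
  [0,0,0,0,0,0],
  [0,0,0,0,0,0],
])

```text
time: 3.8
position: [0.5546, 0.2738, 0.4044]
tool_rot: [0.989, 0.15, -0.001, 0.001]
ft_force: [0.3, 0.7, -0.4]
grip_width: 0.0601
grip_force: 0.0
```

Run:
```python
from h import *
z=np.load("chop.npz");P=z["P"];ctr=np.array([.53228,.02651])
m=(P[...,2]>.07)&(P[...,2]<.09);q=P[m][:,:2]-ctr;r=np.hypot(*q.T);a=np.degrees(np.arctan2(q[:,1],q[:,0]))
s=np.sort(a[(r>.048)&(r<.054)]);g=np.split(s,np.where(np.diff(s)>2)[0]+1)
print([(round(x[0],1),round(x[-1],1),round(x.mean(),1)) for x in g])
ri=(P[...,2]>.07)&(P[...,2]<.09);s=np.sort(a[(r>.031)&(r<.034)]);i=np.where(np.diff(s)>8)[0];print([(s[k],s[k+1],(s[k]+s[k+1])/2) for k in i])
o,c,P=snap("stand");print(o["position"],o["q"])
m=(np.hypot(P[...,0]-.553,P[...,1]-.276)<.06)&(P[...,2]>.045)&(P[...,2]<.056)
q=P[m]; print(len(q),np.median(q[:,2]),cv2.minAreaRect((q[:,:2]*1000).astype(np.float32)))
for r_ in cut_out("spoon","wrist"): print(r_["confidence"],r_["extent"])
near=(np.hypot(P[...,0]-.553,P[...,1]-.276)<.05)
for lo in range(60,160,10):
    k=near&(P[...,2]>lo/1000)&(P[...,2]<lo/1000+.01); q=P[k]
    if len(q)>4: print(lo,len(q),np.round(q.mean(0)*1000,1),[tuple(np.round(x,1)) if not np.isscalar(x) else round(x,1) for x in cv2.minAreaRect((q[:,:2]*1000).astype(np.float32))])
cv2.imwrite("pics/standc.png",cv2.resize(c["pixels"][80:330,110:400],None,fx=2.3,fy=2.3,interpolation=cv2.INTER_CUBIC))
```

```text
[(np.float64(-173.3), np.float64(-160.2), np.float64(-166.6)), (np.float64(-72.8), np.float64(-69.4), np.float64(-70.7)), (np.float64(-66.6), np.float64(-63.5), np.float64(-64.5)), (np.float64(-29.1), np.float64(-24.4), np.float64(-26.4)), (np.float64(6.9), np.float64(20.3), np.float64(13.7)), (np.float64(107.5), np.float64(116.5), np.float64(111.4)), (np.float64(150.6), np.float64(154.8), np.float64(152.3))]
[(np.float64(-4.525138853133202), np.float64(32.19547885558805), np.float64(13.835170001227423))]
[0.55459702 0.27375654 0.40440379] [ 2.78253256e-01  5.19263801e-01  1.44963348e+00 -9.48389722e-04
  1.17403847e+00  1.54819569e+00]
2280 0.04973127805558711 ((554.0596923828125, 276.357421875), (71.0427474975586, 54.93732452392578), 16.300819396972656)
0.8 [245.0, 179.4, 8.8, 50.8]
60 12 [558.1 277.6  65.5] [(np.float64(558.1), np.float64(277.6)), (np.float64(1.0), np.float64(5.5)), 15.5]
70 12 [558.2 277.5  75.6] [(np.float64(558.1), np.float64(277.5)), (np.float64(0.9), np.float64(5.4)), 10.5]
80 5 [558.1 278.   82. ] [(np.float64(558.1), np.float64(278.0)), (np.float64(0.2), np.float64(4.2)), 18.0]
100 22 [561.  278.7 104.7] [(np.float64(561.0), np.float64(278.7)), (np.float64(0.9), np.float64(7.8)), 17.1]
110 24 [560.9 278.7 115. ] [(np.float64(560.6), np.float64(279.1)), (np.float64(2.0), np.float64(8.6)), 26.4]
120 27 [560.8 278.7 124.5] [(np.float64(560.6), np.float64(278.9)), (np.float64(1.4), np.float64(8.3)), 23.0]
130 28 [561.  278.8 134.6] [(np.float64(560.8), np.float64(278.8)), (np.float64(1.2), np.float64(7.9)), 18.0]
140 167 [555.2 277.2 148.3] [(np.float64(554.3), np.float64(277.0)), (np.float64(14.7), np.float64(8.4)), 16.7]
150 43 [555.1 277.3 150.4] [(np.float64(554.5), np.float64(276.7)), (np.float64(12.1), np.float64(7.4)), 16.8]
```

View pics/standc.png

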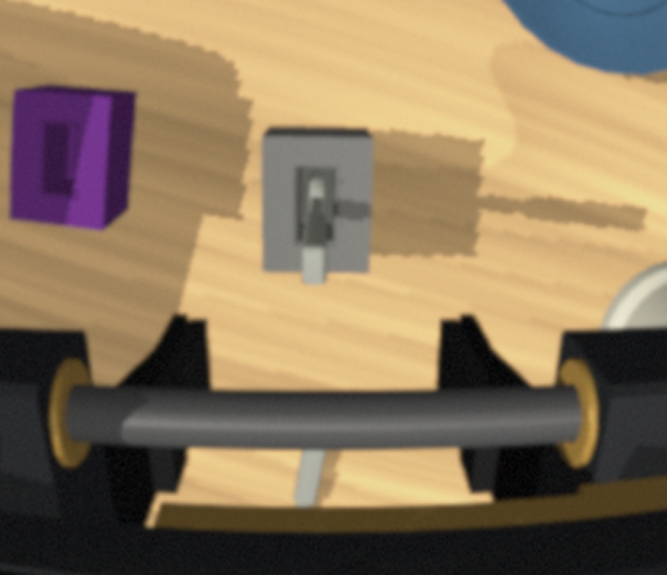

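Call:
step_arm([
  [0,0.003,-0.03,0,0,0],
  [0,0,-0.045,0,0,0],
  [0,0,-0.043,0,0,0],
  [0,0,0,0,0,0],
], jaw=0.04)

```text
time: 4.4
position: [0.5534, 0.2761, 0.2837]
tool_rot: [0.989, 0.149, -0.004, 0.001]
ft_force: [0.5, 0.5, -0.0]
grip_width: 0.0404
grip_force: 0.0
```

Call:
step_arm([
  [0,0,0,0,0,0],
  [0,0,0,0,0,0],
  [0,0,0,0,0,0],
  [0,0,0,0,0,0],
], jaw=0, squeeze=20)

```text
time: 4.9
position: [0.5545, 0.2786, 0.2878]
tool_rot: [0.989, 0.151, 0.001, -0.0]
ft_force: [-0.3, -1.0, 4.9]
grip_width: 0.0088
grip_force: 20.0
```

Call:
step_arm([
  [0,0,0.02,0,0,0],
  [0,0,0.045,0,0,0],
  [0,0,0.03,0,0,0],
  [-0.004,-0.042,0,0,0,0],
  [-0.005,-0.06,0,0,0,0],
  [-0.005,-0.06,0,0,0,0],
  [-0.005,-0.06,0,0,0,0],
  [-0.003,-0.03,0,0,0,0],
  [0,0,0,0,0,0],
  [0,0,0,0,0,0],
])

```text
time: 6.15
position: [0.5324, 0.027, 0.3819]
tool_rot: [0.989, 0.151, 0.0, -0.0]
ft_force: [-0.2, -0.1, 0.2]
grip_width: 0.009
grip_force: 20.0
```

Run:
```python
from h import *
o=get_obs();print(o["position"],o["ft_force"])
for n in("scene","top"):
    c=camera(n);P=cloud(c);cv2.imwrite(f"pics/{n}1.png",c["pixels"])
    for r in cut_out("spoon",n)[:2]:
        p=P[r["region"]];p=p[~np.isnan(p[:,0])]
        print(n,r["confidence"],r["extent"]); 
        for a,b in((.08,.1),(.1,.12),(.12,.14),(.14,.16),(.16,.19),(.19,.22)):
            k=p[(p[:,2]>a)&(p[:,2]<=b)]
            if len(k):print(a,len(k),np.round(np.median(k,0),3))
```

```text
[0.53235628 0.02702953 0.38191019] [-0.21932406 -0.09721263  0.16543212]
scene 0.47 [244.7, 165.9, 7.3, 38.9]
0.1 34 [0.537 0.024 0.113]
0.12 47 [0.538 0.025 0.13 ]
0.14 23 [0.535 0.025 0.149]
0.16 10 [0.536 0.025 0.166]
0.19 3 [0.537 0.033 0.219]
```

Spoon hangs straight over the mouth; dip it.

Call:
step_arm([
  [0,0,-0.027,0,0,0],
  [0,0,-0.027,0,0,0],
  [0,0,0,0,0,0],
  [0,0,0,0,0,0],
  [0,0,0,0,0,0],
])

```text
time: 6.98
position: [0.5329, 0.0266, 0.3289]
tool_rot: [0.989, 0.151, 0.001, 0.0]
ft_force: [-0.2, 1.0, -1.1]
grip_width: 0.0089
grip_force: 20.0
```

Call:
step_arm([
  [0,0,0.027,0,0,0],
  [0,0,0.029,0,0,0],
  [0.004,0.042,0,0,0,0],
  [0.005,0.06,0,0,0,0],
  [0.005,0.06,0,0,0,0],
  [0.005,0.06,0,0,0,0],
  [0.003,0.028,0,0,0,0],
  [0,0,0,0,0,0],
  [0,0,0,0,0,0],
])

```text
time: 8.1
position: [0.5542, 0.2759, 0.3842]
tool_rot: [0.989, 0.151, 0.0, 0.0]
ft_force: [0.2, -0.6, -0.1]
grip_width: 0.0087
grip_force: 20.0
```

Run:
```python
from h import *
o,c,P=snap("back");print(o["position"],o["ft_force"])
m=(np.hypot(P[...,0]-.554,P[...,1]-.276)<.05)
for lo in range(60,220,10):
    k=m&(P[...,2]>lo/1000)&(P[...,2]<lo/1000+.01); q=P[k]
    if len(q)>4: print(lo,len(q),np.round(np.median(q,0)*1000,1))
cs=camera("scene");P=cloud(cs);cv2.imwrite("pics/s2.png",cv2.resize(cs["pixels"][110:230,260:400],None,fx=4,fy=4,interpolation=cv2.INTER_CUBIC))
for r in cut_out("spoon","scene")[:2]:
        p=P[r["region"]];p=p[~np.isnan(p[:,0])]
        print(r["confidence"],r["extent"]); 
        for a,b in((.08,.1),(.1,.12),(.12,.14),(.14,.16),(.16,.19)):
            k=p[(p[:,2]>a)&(p[:,2]<=b)]
            if len(k):print(a,len(k),np.round(np.median(k,0),3))
```

```text
[0.55421483 0.27591842 0.38421031] [ 0.19363205 -0.63842677 -0.1494209 ]
120 31 [565.4 278.6 123.3]
130 64 [564.6 278.7 137. ]
140 146 [558.8 277.  144.1]
150 33 [557.  276.1 155.2]
160 36 [557.1 276.7 165.1]
170 46 [557.1 276.4 175.6]
180 30 [557.  276.5 182.6]
190 60 [559.9 277.2 197. ]
200 279 [560.8 277.7 205.5]
210 331 [561.1 277.8 214.8]
0.65 [322.1, 159.2, 13.9, 25.7]
0.1 25 [0.556 0.271 0.113]
0.12 53 [0.558 0.272 0.13 ]
0.14 27 [0.556 0.273 0.149]
0.16 32 [0.556 0.273 0.176]
```

View pics/s2.png

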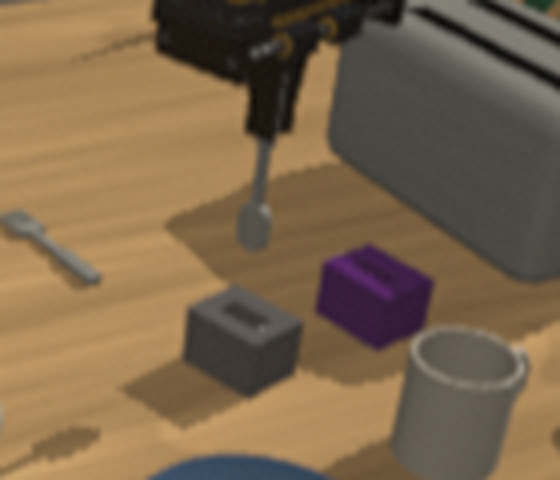

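Call:
step_arm([
  [0,0,-0.03,0,0,0],
  [0,0,-0.025,0,0,0],
  [0,0,-0.02,0,0,0],
  [0,0,-0.02,0,0,0],
  [0,0,0,0,0,0],
  [0,0,0,0,0,0],
])

```text
time: 9.0
position: [0.5547, 0.2758, 0.2892]
tool_rot: [0.989, 0.15, 0.0, -0.0]
ft_force: [-0.4, 0.2, -0.3]
grip_width: 0.0088
grip_force: 20.0
```

Call:
step_arm([
  [0,0,0,0,0,0],
  [0,0,0,0,0,0],
  [0,0,0,0,0,0],
  [0,0,0.04,0,0,0],
  [0,0,0.05,0,0,0],
  [0,0,0.03,0,0,0],
  [0,0,0,0,0,0],
], jaw=0.05)

```text
time: 9.88
position: [0.5549, 0.2768, 0.4119]
tool_rot: [0.989, 0.151, 0.003, -0.0]
ft_force: [-0.1, -1.0, -0.2]
grip_width: 0.0498
grip_force: 0.0
```

Run:
```python
from h import *
o,c,P=snap("done1");print(o["position"],o["ft_force"])
m=(np.hypot(P[...,0]-.554,P[...,1]-.276)<.05)
for lo in range(60,160,10):
    k=m&(P[...,2]>lo/1000)&(P[...,2]<lo/1000+.01); q=P[k]
    if len(q)>4: print(lo,len(q),np.round(np.median(q,0)*1000,1))
```

```text
[0.55494188 0.27680754 0.41185797] [-0.08230112 -1.03818476 -0.22032864]
60 6 [558.  276.1  64.5]
70 13 [558.  276.7  74.8]
90 5 [561.1 277.8  97.1]
100 21 [560.7 277.7 105.1]
110 23 [560.8 277.7 114.3]
120 26 [560.8 277.4 125.7]
130 28 [560.8 277.4 135. ]
140 143 [555.9 275.5 149.1]
150 44 [553.8 275.7 150.3]
```

Call:
step_arm([
  [0.0193,-0.054,0,0,0,0],
  [0.0193,-0.054,0,0,0,0],
  [0.0193,-0.054,0,0,0,0],
  [0.0193,-0.054,0,0,0,0],
  [0.0193,-0.054,0,0,0,0],
  [0.0193,-0.054,0,0,0,0],
  [0.0193,-0.054,0,0,0,0],
  [0,0,0,0,0,0],
  [0,0,0,0,0,0],
], jaw=0.06)

```text
time: 11.05
position: [0.6889, -0.1015, 0.4063]
tool_rot: [0.989, 0.15, -0.002, -0.001]
ft_force: [-0.0, -0.2, 0.8]
grip_width: 0.0601
grip_force: 0.0
```

Run:
```python
from h import *
o,c,P=snap("lid");print(o["position"],R.from_quat(o["tool_rot"]).as_matrix()[:,0])
n=(np.hypot(P[...,0]-.69,P[...,1]+.1)<.06)
k=n&(P[...,2]>.046)&(P[...,2]<.06);q=P[k];print(len(q),np.median(q[:,2]),cv2.minAreaRect((q[:,:2]*1000).astype(np.float32)))
q=q[q[:,2]>.049];u=q[:,:2]-q[:,:2].mean(0);w=np.linalg.svd(u,full_matrices=0)[2][0];print(q[:,:2].mean(0),np.degrees(np.arctan2(*w[::-1])))
k=n&(P[...,2]>.02)&(P[...,2]<.028);q=P[k];print(len(q),np.median(q[:,2]),cv2.minEnclosingCircle((q[:,:2]*1000).astype(np.float32)))
for r in cut_out("lid","wrist"): print(r["confidence"],r["extent"])
cv2.imwrite("pics/lidc.png",cv2.resize(c["pixels"][60:330,110:400],None,fx=2,fy=2,interpolation=cv2.INTER_CUBIC))
```

```text
[ 0.68889634 -0.10147324  0.40631405] [ 0.95472444  0.29746991 -0.00359147]
806 0.05159946558957626 ((688.7802734375, -104.56959533691406), (70.19972229003906, 15.997920989990234), 13.040647506713867)
[ 0.68974909 -0.10431373] -166.9092498290769
2556 0.023866829201691364 ((688.7493896484375, -104.66063690185547), 41.679203033447266)
0.8 [253.7, 166.2, 68.3, 67.6]
```

View pics/lidc.png

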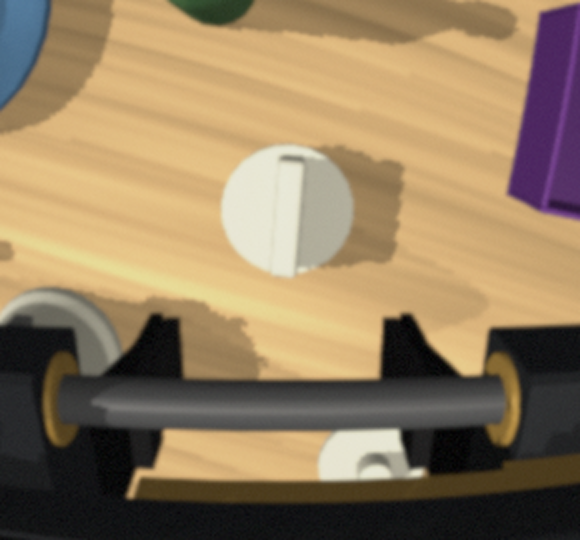

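Call:
step_arm([
  [0,-0.003,-0.04,0,0,-4.3],
  [0,0,-0.05,0,0,0],
  [0,0,-0.05,0,0,0],
  [0,0,-0.04,0,0,0],
  [0,0,0,0,0,0],
  [0,0,0,0,0,0],
], jaw=0.05)

```text
time: 11.9
position: [0.6902, -0.1037, 0.2303]
tool_rot: [0.993, 0.114, 0.001, 0.0]
ft_force: [-1.0, -0.6, -0.1]
grip_width: 0.0498
grip_force: 0.0
```

Run:
```python
from h import *
for i in range(3):
    o=get_obs();x=R.from_quat(o["tool_rot"]).as_matrix();print(o["position"],np.degrees(np.arctan2(x[1,0],x[0,0])),x[:,2],o["ft_force"])
    camera("wrist")
```

```text
[ 0.69019961 -0.10366986  0.23034615] 13.127341339815498 [ 2.38424117e-03 -6.98166071e-04 -9.99996914e-01] [-1.00221319 -0.55498641 -0.1477047 ]
[ 0.69050777 -0.1040226   0.23121138] 13.110683912467307 [ 0.0041483  -0.00126234 -0.9999906 ] [ 0.4942479  -0.00329068  0.96788219]
[ 0.69053691 -0.10426429  0.23156852] 13.09317386342374 [ 0.0046879  -0.00144877 -0.99998796] [ 0.17859028 -0.39550579  0.24715527]
```

Call:
step_arm([
  [-0.0015,0,-0.011,0,0,0],
  [0,0,-0.011,0,0,0],
  [0,0,0,0,0,0],
  [0,0,0,0,0,0],
])

```text
time: 12.55
position: [0.688, -0.1046, 0.2067]
tool_rot: [0.994, 0.114, -0.0, -0.0]
ft_force: [-0.2, 0.1, 2.7]
grip_width: 0.05
grip_force: 1.7
```

Call:
step_arm([
  [0,0,0,0,0,0],
  [0,0,0,0,0,0],
  [0,0,0,0,0,0],
  [0,0,0,0,0,0],
], jaw=0, squeeze=35)

```text
time: 13.05
position: [0.688, -0.1046, 0.2067]
tool_rot: [0.994, 0.114, 0.0, 0.0]
ft_force: [-0.2, -0.8, 2.7]
grip_width: 0.0179
grip_force: 1.3
```

Call:
step_arm([
  [0,0,0.002,0,0,0],
  [0,0,0,0,0,0],
  [0,0,0,0,0,0],
])

```text
time: 13.42
position: [0.6878, -0.1045, 0.2083]
tool_rot: [0.994, 0.114, -0.0, -0.0]
ft_force: [-0.2, -0.6, -0.5]
grip_width: 0.0158
grip_force: 35.0
```

Call:
step_arm([
  [0,0,0.03,0,0,0],
  [0,0,0.05,0,0,0],
  [0,0,0.03,0,0,0],
  [-0.0387,0.0327,0,0,0,0],
  [-0.0387,0.0327,0,0,0,0],
  [-0.0387,0.0327,0,0,0,0],
  [-0.0387,0.0327,0,0,0,0],
  [0,0,0,0,0,0],
  [0,0,0,0,0,0],
  [0,0,0,0,0,0],
])

```text
time: 14.68
position: [0.5345, 0.0255, 0.3189]
tool_rot: [0.994, 0.113, 0.001, 0.0]
ft_force: [0.4, 0.0, -0.3]
grip_width: 0.0158
grip_force: 35.0
```

Run:
```python
from h import *
o,c,P=snap("held");x=R.from_quat(o["tool_rot"]).as_matrix();print(o["position"],np.degrees(np.arctan2(x[1,0],x[0,0])),x[:,2],o["ft_force"])
n=np.hypot(P[...,0]-.533,P[...,1]-.027)<.06
for a,b in((.125,.15),(.152,.172)):
    q=P[n&(P[...,2]>a)&(P[...,2]<b)]
    print(len(q),np.median(q[:,2])); 
    if len(q)>9: print(cv2.minAreaRect((q[:,:2]*1000).astype(np.float32)),cv2.minEnclosingCircle((q[:,:2]*1000).astype(np.float32)))
    if a<.13:
        A=np.c_[q[:,:2]-q[:,:2].mean(0),np.ones(len(q))];print("flange plane",np.linalg.lstsq(A,q[:,2],rcond=None)[0])
        qq=q[:,:2]; ctr=np.array([.533,.027])
        for i in range(4):
            d=qq-ctr;an=((np.degrees(np.arctan2(d[:,1],d[:,0]))+180)//5).astype(int);r=np.hypot(*d.T)
            e=np.array([d[an==j][np.argmax(r[an==j])] for j in range(72) if (an==j).sum()>3]);re=np.hypot(*e.T);e=e[re>.038];cc,rr=circ(e);ctr=ctr+cc
        print("circle",ctr,rr,len(e))
im=c["pixels"];cv2.imwrite("pics/heldc.png",cv2.resize(im,None,fx=1.5,fy=1.5))
```

```text
[0.53447211 0.02549747 0.31893782] 13.000875193417126 [ 2.00935230e-03 -4.19453548e-04 -9.99997893e-01] [ 0.4442557   0.04945971 -0.27275063]
5425 0.13611344706504527
((539.8740234375, 22.761280059814453), (80.4222412109375, 72.29169464111328), 47.04513931274414) ((535.4385986328125, 25.438655853271484), 41.58248519897461)
flange plane [-0.00783506 -0.00349199  0.13655394]
circle [0.53545887 0.02556051] 0.041234914273003624 37
3489 0.16373988236365955
((537.755126953125, 24.234771728515625), (67.44445037841797, 36.438289642333984), 27.702056884765625) ((536.6438598632812, 27.206356048583984), 34.12356948852539)
```

View pics/heldc.png

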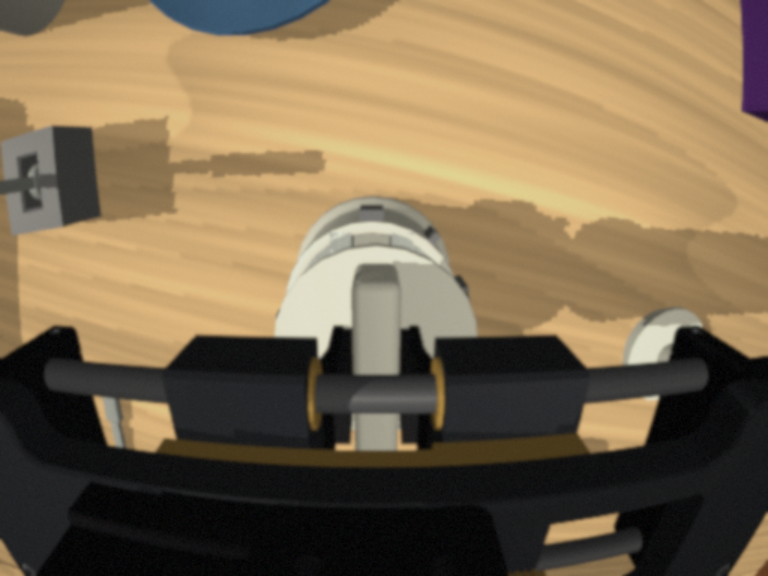

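Call:
step_arm([
  [-0.003,0.001,-0.02,0,0,0.2],
  [0,0,0,0,0,0],
  [0,0,0,0,0,0],
  [0,0,0,0,0,0],
])

```text
time: 15.22
position: [0.5307, 0.027, 0.2993]
tool_rot: [0.993, 0.115, 0.001, 0.0]
ft_force: [-0.0, 0.3, -1.1]
grip_width: 0.0157
grip_force: 35.0
```

Run:
```python
from h import *
for i in range(2):
    o=get_obs();x=R.from_quat(o["tool_rot"]).as_matrix();print(o["position"],np.degrees(np.arctan2(x[1,0],x[0,0])),x[:,2],o["ft_force"])
    camera("wrist")
```

```text
[0.53072253 0.02702925 0.29930898] 13.233718077837846 [ 1.48191497e-03 -2.28673071e-04 -9.99998876e-01] [-4.83335780e-04  2.95900304e-01 -1.05784126e+00]
[0.53060265 0.02710848 0.29929401] 13.239304077354262 [ 1.35619254e-03 -2.08565953e-04 -9.99999059e-01] [-0.05276052 -0.42746759 -0.50947342]
```

Call:
step_arm([
  [0.0007,-0.0006,-0.005,0,0,0],
  [0,0,-0.006,0,0,0],
  [0,0,-0.006,0,0,0],
  [0,0,0,0,0,0],
  [0,0,0,0,0,0],
])

```text
time: 15.95
position: [0.5309, 0.0267, 0.2816]
tool_rot: [0.993, 0.115, -0.0, -0.0]
ft_force: [-0.1, 1.1, -0.6]
grip_width: 0.0159
grip_force: 35.0
```

Call:
step_arm([
  [0,0,-0.004,0,0,0],
  [0,0,-0.004,0,0,0],
  [0,0,-0.004,0,0,0],
  [0,0,0,0,0,0],
  [0,0,0,0,0,0],
  [0,0,0,0,0,0],
])

```text
time: 16.7
position: [0.531, 0.0267, 0.2698]
tool_rot: [0.993, 0.115, 0.0, 0.0]
ft_force: [-0.4, 0.1, -1.1]
grip_width: 0.0152
grip_force: 35.0
```

Call:
step_arm([
  [0,0,-0.001,0,0,0],
  [0,0,-0.001,0,0,0],
  [0,0,0,0,0,0],
  [0,0,0,0,0,0],
])

```text
time: 17.2
position: [0.5309, 0.0267, 0.2687]
tool_rot: [0.993, 0.115, 0.0, 0.0]
ft_force: [-1.6, 0.6, 5.5]
grip_width: 0.0161
grip_force: 35.0
```

Call:
step_arm([
  [0,0,0,0,0,0],
  [0,0.0001,0,0,0,-5],
  [0,0.0001,0,0,0,-5],
  [0,0.0001,0,0,0,-5],
  [0,0.0001,0,0,0,-5],
  [0,0,0,0,0,0],
], squeeze=50)

```text
time: 17.95
position: [0.5312, 0.0271, 0.2687]
tool_rot: [0.998, -0.059, 0.001, 0.0]
ft_force: [-0.9, 0.7, 5.8]
grip_width: 0.0157
grip_force: 50.0
```

Call:
step_arm([
  [0,0.0001,0,0,0,-5],
  [0,0.0001,0,0,0,-5],
  [0,0.0001,0,0,0,-5],
  [0,0.0001,0,0,0,-5.5],
  [0,0,0,0,0,0],
  [0,0,0,0,0,0],
  [0,0,0,0,0,0],
])

```text
time: 18.82
position: [0.5313, 0.0274, 0.2687]
tool_rot: [0.972, -0.236, 0.001, -0.0]
ft_force: [-1.0, 0.4, 4.8]
grip_width: 0.0157
grip_force: 50.0
```

Run:
```python
from h import *
o,c,P=snap("tw");x=R.from_quat(o["tool_rot"]).as_matrix();print(o["position"],np.degrees(np.arctan2(x[1,0],x[0,0])),o["ft_force"],o["moment"])
n=np.hypot(P[...,0]-.533,P[...,1]-.027)<.07
q=P[n&(P[...,2]>.078)&(P[...,2]<.095)];ctr=np.array([.532,.0265]);print(np.median(q[:,2]))
for i in range(4):
    d=q[:,:2]-ctr;an=((np.degrees(np.arctan2(d[:,1],d[:,0]))+180)//5).astype(int);r=np.hypot(*d.T)
    e=np.array([d[an==j][np.argmax(np.where(r[an==j]<.0435,r[an==j],0))] for j in range(72) if (an==j).sum()>3]);re=np.hypot(*e.T);e=e[(re>.038)&(re<.0435)];cc,rr=circ(e);ctr=ctr+cc
print("circle",ctr,rr,len(e))
f=P[n&(P[...,2]>.082)&(P[...,2]<.092)&(np.hypot(P[...,0]-ctr[0],P[...,1]-ctr[1])<.04)];A=np.c_[f[:,:2]-ctr,np.ones(len(f))];print("plane",np.linalg.lstsq(A,f[:,2],rcond=None)[0])
cv2.imwrite("pics/twc.png",cv2.resize(c["pixels"][100:330,120:400],None,fx=2.5,fy=2.5,interpolation=cv2.INTER_CUBIC))
for n in ("top",):
    cc=camera(n);Q=cloud(cc)
    for l,p0 in(("spoon",(.553,.275)),("shaker",(.397,-.114)),("bottle",(.8,-.015)),("plate_top",(.757,.164)),("mug",(.707,.366)),("storage_cap",(.522,-.222)),("fork",(.301,.219))):
        for r_ in cut_out(l,n)[:1]: print(l,np.round(np.nanmedian(Q[r_["region"]],0),3),p0)
```

```text
[0.53128759 0.02741152 0.26868391] -27.25129515259671 [-1.0183404   0.37395183  4.82250318] [ 0.00677514  0.20885947 -0.00177053]
0.08544369887578668
circle [0.53370119 0.02574765] 0.04328088659487406 39
plane [-0.00498399  0.00198995  0.08591704]
spoon [0.554 0.274 0.107] (0.553, 0.275)
shaker [ 0.397 -0.114  0.065] (0.397, -0.114)
bottle [ 0.8   -0.014  0.093] (0.8, -0.015)
plate_top [0.755 0.165 0.021] (0.757, 0.164)
mug [0.708 0.367 0.035] (0.707, 0.366)
storage_cap [ 0.523 -0.222  0.02 ] (0.522, -0.222)
fork [0.386 0.228 0.01 ] (0.301, 0.219)
```

View pics/twc.png

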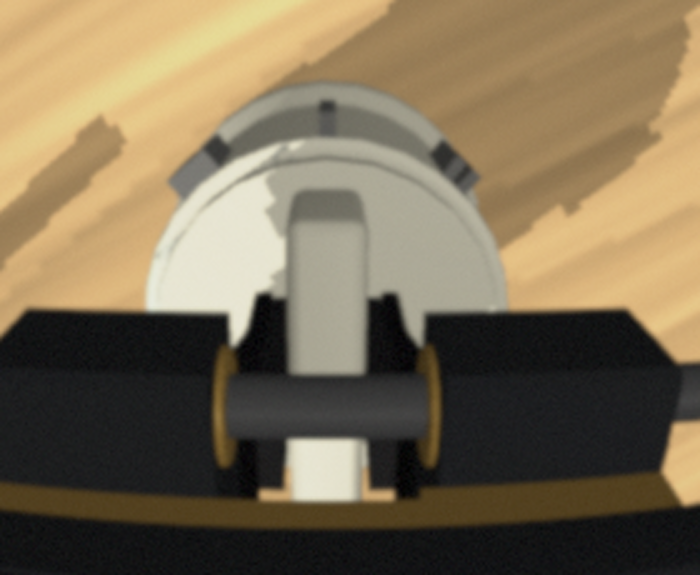

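Run:
```python
from h import *
for i in range(3):
    o=get_obs();print(o["moment"],o["ft_force"],o["position"],o["grip_force"]);
    c=camera("scene")
for l in("fork","spoon"):
    P=cloud(c)
    for r in cut_out(l,"scene")[:2]: print(l,r["confidence"],r["extent"],np.nanmedian(P[r["region"]],0))
```

```text
[ 0.11968154  0.19157657 -0.01216417] [ 0.1438746  -0.56182519  4.99670576] [0.53131428 0.02741642 0.26870134] 50.00159072689712
[0.11131846 0.21203718 0.00309845] [-0.48151592 -0.33665823  4.93964512] [0.53128114 0.02744035 0.26867848] 50.00149886123836
[ 0.08808989  0.19276641 -0.02966744] [-0.08011034  0.26611256  5.29377226] [0.53129716 0.02740312 0.26868577] 50.00159201212227
fork 0.59 [274.2, 172.8, 27.2, 15.3] [0.35430459 0.21991532 0.00476585]
spoon 0.7 [324.6, 175.1, 5.9, 31.3] [0.55770332 0.27297764 0.09969348]
```

Call:
step_arm([
  [0,0,0.001,0,0,0],
  [0,0,0,0,0,0],
  [0,0,0,0,0,0],
  [0,0,0,0,0,0],
])

```text
time: 20.02
position: [0.5311, 0.0275, 0.2688]
tool_rot: [0.972, -0.236, 0.0, -0.0]
ft_force: [0.4, 0.3, 0.2]
grip_width: 0.0158
grip_force: 50.0
```

Run:
```python
from h import *
for i in range(4):
    o=get_obs();x=R.from_quat(o["tool_rot"]).as_matrix();print(o["moment"],o["ft_force"],o["position"],np.degrees(np.arctan2(x[1,0],x[0,0])));camera("wrist")
```

```text
[ 0.10764281 -0.21338071  0.08942789] [0.38260329 0.28450339 0.21666923] [0.53114169 0.02745216 0.26876888] -27.251189101084808
[ 0.10749687 -0.20900964  0.09858759] [0.56990145 0.79906561 0.38868403] [0.53114081 0.02744963 0.26879733] -27.24967504941645
[ 0.13065515 -0.29970236  0.06344251] [ 1.21563378  0.95071219 -0.14363341] [0.53113175 0.02745279 0.26879222] -27.248323417115092
[ 0.12178266 -0.27030336  0.08557848] [1.86791504 0.36796455 1.08455798] [0.53112938 0.02745228 0.26880146] -27.250778052028508
```

The measured moment of about +0.08 N m matches the spring's half-way torque, so the ring is engaged. The lid sits home and steady, so I'm handing in.

```bash
python3 -c "
from rig import hand_in
print(hand_in())"
```

```text
the job is handed in; nothing more can be done
None
```

I dipped the spoon, stood it back in the grey stand and let go; I then fitted the lid home, twisted it clockwise to the half-way rib and handed in still gripping it (result not reported), with the measured torque of about 0.08 N m matching the spring at half way.

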